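Open the dust chest and brush out the turned beaker

TASK

Lift the chest's hinged lid right open until it rests back on its stop, without slamming it, and let go. Then take the long brush from its leaning stand and scrub out the wooden beaker standing in the chest: keep hold of the brush, push its head down to the bottom three times, drawing it up by more than half the beaker's depth after the first and second times but keeping its tip inside. Leave the brush standing in the beaker with its head on the bottom and the lid open, do not tip the beaker over, and leave the mallet, glue bottle and gouge alone.

Things in the scene. Friction and masses are not known exactly. Their poses are not given: they have to be found in the camera images.
- chest: Dark wooden chest, fixed to the bench, 190 mm (its x) by 250 mm (its y) by 120 mm high, walls and floor 10 mm thick. Origin: centre of the underside; z up. The lid's hinge runs along its +x top rim (away to the robot's left), the lid's handle is on its -x side. The beaker stands inside.
- lid (a joint): Lid hinge angle: 0 closed, grows as the lid is raised, 1.85 rad = resting on its stop (leaning 16 degrees back past upright). It turns freely: it falls shut when let go before about 1.57 rad and falls back on the stop after that. The lid is a 190 x 250 x 10 mm wooden board, about 0.5 kg.
- lid_handle (a point): Centre of the lid's handle: a light wooden roller 24 mm in diameter, 30 mm wide between flat ends, axis parallel to the hinge (the chest's y), on a 14 mm wide neck 35 mm beyond the middle of the lid's free edge; 225 mm from the hinge axis, 6 mm above it when closed. Its axes turn with the lid. Pinched across its flat ends it swivels in the fingers.
- lid_hinge (a point): Middle of the hinge axis, on the chest's +x top rim, 120 mm above the bench; its y axis is the hinge axis (turns with the lid).
- beaker: Turned light-wood beaker, loose and upright on the chest floor, hidden until the lid is open. 100 mm high, outside diameter 80 mm at the foot and 92 mm at the rim, wall 6 mm, bottom 8 mm thick, about 0.45 kg. Origin: centre of its underside; z up.
- beaker_floor (a point): Centre of the beaker's inner floor, 8 mm above its underside (18 mm above the bench).
- beaker_rim (a point): Centre of the beaker's mouth, level with the rim, 92 mm above the inner floor.
- brush: Long round brush, 200 mm, about 0.09 kg: stiff ribbed grey head 32 mm in diameter from 0 to 70 mm, 10 mm steel shaft, wooden collar 32 mm in diameter from 92 to 110 mm, wooden handle 22 mm in diameter to 200 mm. Origin at the head's flat tip, z along the brush to the handle's end. At first it leans in the stand 30 degrees from vertical, handle up and towards the robot.
- brush_tip (a point): Centre of the flat end of the brush's head (the brush's origin).
- brush_grip (a point): Point on the brush's axis in the handle, 170 mm from the tip, 30 mm from the handle's end. A good place to grip, with the tool in line with the brush.
- stand: Wooden leaning rack, fixed, foot 170 x 110 x 16 mm. Origin: bench level, 10 mm +x of the foot's centre; z up. The brush lies in its open sloping trough (sides 41 mm apart), tip on a plate at (30, 0, 45) mm in the stand's frame, leaning 30 degrees towards -x; from 110 mm along the brush it stands clear.
- mallet: Bystander: round carver's mallet standing on its head, 90 mm in diameter, 220 mm high. Origin: centre of its underside.
- glue: Bystander: white glue bottle, 66 mm in diameter, 150 mm high. Origin: centre of its underside.
- gouge: Bystander: carving gouge lying flat on the bench, 255 mm long, 28 mm thick, handle along its -x. Origin: under the ferrule, 130 mm from the handle's end.
Not all that is in view belongs to the job. What is shaped like the brush but orange or pink is not meant.

How it is judged (in metres and radians):
On the way, in this order (a step that is already met when the one before it is completed fails the run):
1. the lid is open, let go and resting on its stop (value of joint lid above 1.78 rad and velocity of joint lid below 0.1 rad/s and contact force between the fingers and lid below 0.5 N), for 0.3 s.
2. first down-stroke: the held brush's tip within 14 mm of the beaker's inner floor (contact force between the fingers and brush above 0.5 N and horizontal distance between brush_tip and beaker_floor below 0.03 m and z of brush_tip in the frame of beaker_floor between -0.01 and 0.014 m), for 0.04 s.
3. up-stroke: the held brush's tip more than 42 mm above the inner floor and still inside the beaker (contact force between the fingers and brush above 0.5 N and horizontal distance between brush_tip and beaker_floor below 0.04 m and z of brush_tip in the frame of beaker_floor between 0.042 and 0.092 m), for 0.04 s.
4. second down-stroke: the held brush's tip within 14 mm of the beaker's inner floor (all of step 2), for 0.04 s.
5. up-stroke: the held brush's tip more than 42 mm above the inner floor and still inside the beaker (all of step 3), for 0.04 s.
6. third down-stroke: the held brush's tip within 14 mm of the beaker's inner floor (all of step 4), for 0.04 s.
At the end, for the whole second after the job is handed in: The lid is open on its stop (joint above 1.78 rad). The brush stands released and at rest in the beaker, its tip within 25 mm above the inner floor and 30 mm of its centre, leaning less than 43 degrees. The beaker is upright (within 6 degrees) and still, on the chest floor (value of joint lid above 1.78 rad and z of brush_tip in the frame of beaker_floor between -0.01 and 0.025 m and horizontal distance between brush_tip and beaker_floor below 0.03 m and angle between brush's own z axis and vertical below 0.75 rad and linear speed of brush below 0.03 m/s and angle between beaker's own z axis and vertical below 0.1 rad and linear speed of beaker below 0.02 m/s and z of beaker in the frame of chest below 0.02 m); the robot touches nothing.
It fails at once if the lid is slammed (hinge faster than 3 rad/s either way) (velocity of joint lid above 3 rad/s or velocity of joint lid below -3 rad/s).
It fails at once if the beaker is tipped by more than 30 degrees (angle between beaker's own z axis and vertical above 0.52 rad).
It fails at once if a bystander (mallet, glue bottle, gouge) is moved by more than 30 mm (distance of any of mallet, glue, gouge from where it was at the start of the episode above 0.03 m).
It also fails if it takes over 67 s, if anything falls off the work surface, if the arm or the gripper's body presses on something with over 40 N, if the wrist force passes 120 N, or if a joint passes its speed limit or range.

ROBOT

A 7-joint arm with a two-finger parallel gripper is mounted at the origin on the work surface. World frame = base frame: x ahead of the robot, y to its left, z up, the work surface at z = 0. Lengths are in m, angles in degrees, forces in N, time in s.
With the tool pointing down it reaches from about 0.425 to 0.875 m from the base axis. Payload 8.4 kg.
Tool frame: the origin (TCP) lies at the centre of the arm's flange, where the gripper is bolted on; the fingertips stand 182 mm ahead of it and the grasp point (between the pads) lies 164 mm ahead of it (grip_point_offset is the distance from the TCP to the grasp point, in m); z points along the fingers, y is the line along which they close (so a half turn about z gives the same grasp; the last joint's range is limited). The gripper opens to 87 mm and grips with 3 to 60 N. Pads are 19 mm wide; open, the fingers measure 117 mm over their backs; the gripper's body (75 mm by 190 mm) begins 51 mm behind the grasp point.
Start: joints at [70.749, 19.091, 2.286, 83.961, -0.768, 76.965, -3.352], TCP at [0.152, -0.632, 0.405] pointing down, gripper open.
Joint ranges: [-147.57, 147.57], [-21.85, 119.76], [-74.77, 79.35], [14.55, 137.4], [-85.83, 265.84], [4.83, 119.75], [-152.11, 152.11]. Speed limits (degrees/s): [127.2, 127.2, 159.86, 159.86, 180, 180, 180].

INTERFACE

Orientations are given as a 3x3 rotation matrix whose columns are the frame's x, y, z axes.
In Python, from bench import * gives the robot as it stands. The module is installed in compiled form; this text tells all that it offers.
- The arm moves only by the tool play_rows, never from a script. Its arguments are lists of equal length, an entry for each row: "claw": the opening, from 0 (shut) to 1 (fully open); "translation": the shift along the tool's x, y, z in m, a list of three; "roll": the turn about the tool's z in degrees. A call has 1 to 12 rows; each row shifts and turns the commanded pose from where the row before left it, along the tool's axes as they then stand; what a row does not reach is not made up. A row lasts 1/8 s, in which the tool goes at most 62.5 mm and 10.7 degrees, less where a joint would pass 70% of its speed; a pose out of reach is approached as far as the arm can. A call is refused whole if a number of a shift passes 0.0625 or a number of a turn 10.7, either way. A call with a gripper value outside its range is refused whole. The fingers move at their own pace and stop on an object; the grip force is fixed at half the most. Time passes only in rows, so rows that do not move let the fingers close. It gives the time, the measured TCP pose, the force, the opening and the grip force at its end, in the units of the state.
- get_state(): the state, without advancing time (a new reading comes with each control period).
- get_image(name): name is "side" or "top"; returns the picture (384x512x3 uint8, red, green, blue); there is no depth.
- calibration(name): a dict with "fx", "fy", "cx", "cy" (pixels), "pose" (4x4, takes a point from camera to world coordinates). Camera axes: x right, y up, looking along -z (the intrinsics and any distortion apply to the point x, -y, -z); pixel columns grow to the right and rows downward; lengths in m; the calibration is good to about 2 mm. A picture is of the moment at which its call begins. calibration takes no time and is no camera call.
- sign_off(): hands the job in; it is judged then, once.
The state is a dict: "time_s": time; "joint_positions": joint angles; "qd": joint speeds; "joint_torque": joint torques, N m; "tcp_pos": TCP position; "tool_rot": TCP orientation; "contact_force": force on the tool from outside, world axes, zero at the start; "torque": the same for the moment, N m; "grip_width": finger opening in m; "grasp_force": force on a finger pad.
Only numpy, scipy, OpenCV 4.12 (cv2) and the standard library are available. Lean on these libraries where they do the work, as an engineer would, in place of code of your own. Each camera call takes 0.05 s, during which the arm holds its last target. There are 200 camera calls.

## Working session

There is one attempt and no reset: what is moved stays moved. The work goes in short steps, Python scripts to look and compute and a tool call to move; the robot and the scene stay as the last step left them, time stands still between calls to the robot, and variables do not carry over. Pictures are saved under pics/ and viewed, at most 10 in all, crops included, and the job is handed in when it is done.

Besides the shell and the picture viewer there is one more tool, called as name(argument=value, ...) on one line, values as JSON. play_rows: Moves the arm, as the interface text tells. Its arguments: {"type":"object","properties":{"claw":{"type":"array","items":{"type":"number"}},"translation":{"type":"array","items":{"type":"array","items":{"type":"number"}}},"roll":{"type":"array","items":{"type":"number"}}},"required":["claw","translation","roll"]}

```bash
mkdir -p pics
cat > h.py <<'E'
from bench import *
import numpy as np, cv2
def snap(n,f):
    im=get_image(n); cv2.imwrite('pics/'+f,im[:,:,::-1]); return im
def ray(n,u,v):
    c=calibration(n); P=np.array(c['pose']); d=np.array([(u-c['cx'])/c['fx'],-(v-c['cy'])/c['fy'],-1.])
    d=P[:3,:3]@d; return P[:3,3],d/np.linalg.norm(d)
def onz(n,u,v,z):
    o,d=ray(n,u,v); return o+d*(z-o[2])/d[2]
def tri(a,b):
    o1,d1=ray(*a);o2,d2=ray(*b)
    t=np.linalg.lstsq(np.c_[d1,-d2],o2-o1,rcond=None)[0]
    p,q=o1+t[0]*d1,o2+t[1]*d2
    return (p+q)/2,np.linalg.norm(p-q)
def proj(n,p):
    c=calibration(n);P=np.array(c['pose']);q=P[:3,:3].T@(np.array(p)-P[:3,3])
    return c['cx']-c['fx']*q[0]/q[2], c['cy']+c['fy']*q[1]/q[2]
E
python3 - <<'E'
from h import *
np.set_printoptions(precision=3,suppress=True)
a=snap('side','s0.png');b=snap('top','t0.png')
for n in('side','top'):
    c=calibration(n);print({k:v for k,v in c.items()})
s=get_state();print(s['tcp_pos'],s['tool_rot'],s['grip_width'],s['time_s'])
E
```

```text
{'fx': 447.7749233481611, 'fy': 447.7749233481611, 'cx': 252.81326570959877, 'cy': 183.81523845725656, 'pose': array([[-0.914,  0.268, -0.306,  0.113],
       [-0.406, -0.64 ,  0.652,  0.813],
       [-0.021,  0.72 ,  0.694,  1.018],
       [ 0.   ,  0.   ,  0.   ,  1.   ]])}
{'fx': 481.8089204743484, 'fy': 481.8089204743484, 'cx': 255.24536285727626, 'cy': 196.98661692972854, 'pose': array([[ 0.013,  0.99 , -0.137,  0.335],
       [-1.   ,  0.013, -0.001, -0.024],
       [ 0.001,  0.137,  0.991,  1.456],
       [ 0.   ,  0.   ,  0.   ,  1.   ]])}
[ 0.152 -0.632  0.404] [[ 0.972  0.235 -0.   ]
 [ 0.235 -0.972  0.001]
 [-0.    -0.001 -1.   ]] 0.08683553261217576 0.1
```

View pics/s0.png

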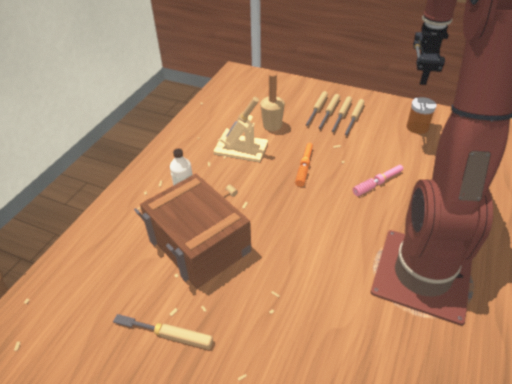

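View pics/t0.png

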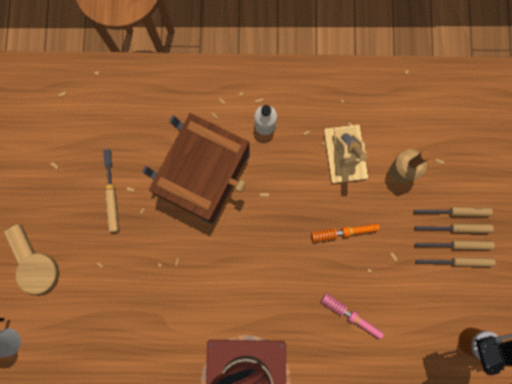

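Side view: chest (195,228) with handle (231,190), glue (180,168), stand with brush (245,130), mallet (272,105), gouge (165,332). Top view: chest (200,167), handle (239,185), hinges (176,122) and (150,172), stand and brush (347,155), mallet (410,165), glue (265,120), gouge (110,195).
Brush candidates in the top view: stand (347,155), orange (345,233), pink (352,315). The one in the stand fits, since it has a grey head and leans in the rack. I'll confirm it enlarged.

Run:
```python
import cv2,numpy as np
s=cv2.imread('pics/s0.png');t=cv2.imread('pics/t0.png')
r=lambda i,x,y,w,h:cv2.resize(i[y:y+h,x:x+w],(400,300),interpolation=cv2.INTER_CUBIC)
cv2.imwrite('pics/c1.png',np.vstack([np.hstack([r(s,200,85,100,75),r(t,300,110,100,75)]),np.hstack([r(s,130,150,128,96),r(t,140,105,120,90)])]))
```

```text
(no output)
```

View pics/c1.png

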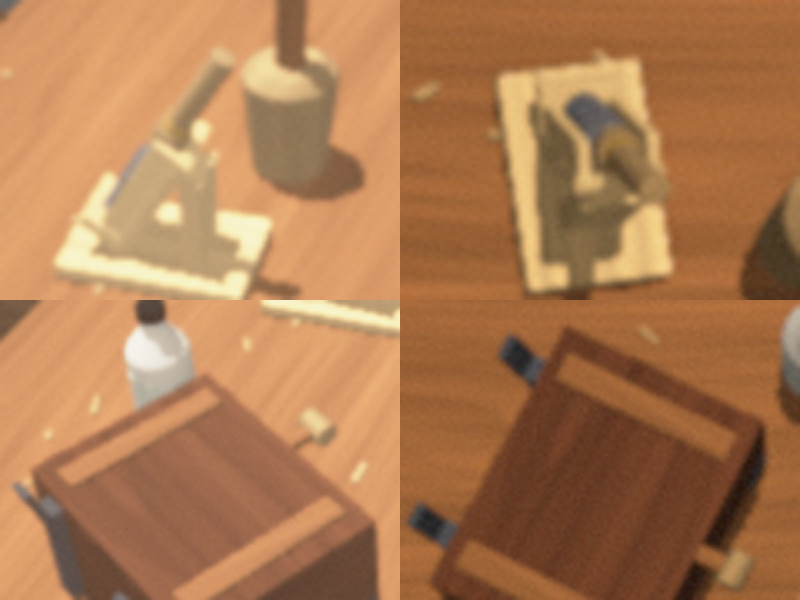

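The crop confirms it: the grey-blue headed brush with a wooden handle leans in the rack (handle end at top ≈(362,157), side ≈(255,99)). The lid handle is at top (241,185) and side (232,191), with the hinges on the opposite edge. Next I'll triangulate.

```bash
cat > m.py <<'E'
from h import *
np.set_printoptions(precision=4,suppress=True)
s=lambda x,y,q:(('side',200+x/4,85+y/4) if q==0 else ('side',130+x*.32,150+(y-300)*.32))
t=lambda x,y,q:(('top',300+(x-400)/4,110+y/4) if q==0 else ('top',140+(x-400)*.3,105+(y-300)*.3))
T={}
for n,a,b in [('end',s(222,58,0),t(650,187,0)),('collar',s(176,130,0),t(615,147,0)),('handle',s(318,427,1),t(737,568,1)),
 ('cHfar',s(35,470,1),t(567,328,1)),('cFglue',s(208,378,1),t(763,430,1)),('cFnear',s(375,525,1),('top',209.5,221.5))]:
    T[n]=tri(a,b)[0];print(n,*tri(a,b))
E
python3 - <<'E'
from m import *
a=T['cFglue']-T['cHfar'];b=T['cFnear']-T['cFglue'];print(np.linalg.norm(a),np.linalg.norm(b))
print('ang from edges',np.degrees(np.arctan2(*(-a)[[1,0]])),np.degrees(np.arctan2(b[1],b[0]))-90, np.linalg.norm(T['end']-T['collar']))
# corner refinement in gray for lid, sub-pixel
img=cv2.imread('pics/t0.png');g=cv2.cvtColor(img,6)
E
```

```text
end [ 0.6179 -0.3032  0.2144] 3.210178888540302e-06
collar [ 0.6616 -0.2973  0.1366] 0.004876302254808736
handle [0.5525 0.018  0.1208] 7.262108522529212e-05
cHfar [0.7581 0.1672 0.125 ] 8.760789545704223e-06
cFglue [ 0.6744 -0.0011  0.1213] 0.0055656245166007335
cFnear [0.4528 0.105  0.121 ] 0.006621731352499702
0.18797252598001155 0.24568972464409386
ang from edges 63.5498536200994 64.41436153525888 0.08937643199354575
```

play_rows(claw=[1,1,1,1,1,1,1,1,1,1,1,1], translation=[[0.025,-0.025,0],[0.04,-0.04,0],[0.04,-0.04,0],[0.04,-0.04,0],[0.04,-0.04,0],[0.04,-0.04,0],[0.04,-0.04,0],[0.04,-0.04,0],[0.04,-0.04,0],[0.04,-0.04,0],[0.04,-0.04,0],[0.04,-0.04,0]], roll=[0,0,0,0,0,0,0,0,0,0,0,0])

```text
time_s: 1.6
tcp_pos: [0.4959, -0.0691, 0.4047]
tool_rot: [[0.972, 0.234, 0.0], [0.234, -0.972, -0.0], [-0.0, 0.0, -1.0]]
contact_force: [1.4, -0.3, -0.7]
grip_width: 0.0868
grasp_force: 0.0
```

play_rows(claw=[1,1,1,1,1,1,1], translation=[[0.04,-0.04,0],[0.035,-0.03,0],[0,0,0],[0,0,0],[0,0,0],[0,0,0],[0,0,0]], roll=[0,0,-10,-10,-10,-10,-10])

```text
time_s: 2.48
tcp_pos: [0.5518, 0.0148, 0.4044]
tool_rot: [[0.44, 0.898, -0.001], [0.898, -0.44, 0.0], [-0.0, -0.001, -1.0]]
contact_force: [-0.3, 0.4, -0.2]
grip_width: 0.0871
grasp_force: 0.0
```

```bash
cat >> h.py <<'E'
def rel(p,R=None,s=None):
    s=s or get_state();R0=np.array(s['tool_rot'])
    return R0.T@(np.array(p)-s['tcp_pos'])
E
python3 - <<'E'
from h import *
np.set_printoptions(precision=4,suppress=True)
s=get_state();R=np.array(s['tool_rot']);print(s['tcp_pos'],np.degrees(np.arctan2(R[1,1],R[0,1])),R[:,2],rel([.5525,.018,.29]),s['time_s'],s['joint_positions'])
snap('top','t1.png');snap('side','s1.png')
t=cv2.imread('pics/t1.png')[90:240,120:320];u=cv2.imread('pics/s1.png')[110:260,110:310]
cv2.imwrite('pics/c2.png',cv2.resize(np.hstack([t,u]),(800,300),interpolation=cv2.INTER_CUBIC))
print(proj('top',[.5525,.018,.121]))
E
```

```text
[0.5518 0.0148 0.4044] -26.105685264213932 [-0.0008  0.     -1.    ] [ 0.0032 -0.0007  0.1144] 2.475 [ 30.0306  11.5271 -40.9687  96.0572   7.7712  75.3643 -38.4477]
(np.float64(241.0895237699245), np.float64(185.36270184607451))
```

play_rows(claw=[1,1,1,1,0,0,0,0,0,0], translation=[[0.003,0,0.03],[0,0,0.04],[0,0,0.03],[0,0,0.014],[0,0,0],[0,0,0],[0,0,0],[0,0,0],[0,0,0],[0,0,0]], roll=[0,0,0,0,0,0,0,0,0,0])

```text
time_s: 3.82
tcp_pos: [0.553, 0.0177, 0.2908]
tool_rot: [[0.445, 0.895, -0.001], [0.895, -0.445, 0.0], [-0.0, -0.001, -1.0]]
contact_force: [-17.1, 7.6, 7.3]
grip_width: 0.035
grasp_force: 9.7
```

Run:
```python
from h import *
np.set_printoptions(precision=4,suppress=True)
# arc about hinge: r=0.225, start angle a0=6/225; per-row increments (tool x = toward hinge, tool z down)
r=np.hypot(.225,.006);a0=np.arctan2(.006,.225)
th=np.linspace(0,1.82,31);x=-r*np.cos(th+a0);z=r*np.sin(th+a0)
print(np.round(np.c_[np.diff(x),-np.diff(z)],4).tolist())
```

```text
[[0.0008, -0.0136], [0.0016, -0.0136], [0.0024, -0.0134], [0.0032, -0.0133], [0.004, -0.013], [0.0048, -0.0128], [0.0056, -0.0125], [0.0063, -0.0121], [0.007, -0.0117], [0.0077, -0.0112], [0.0084, -0.0108], [0.009, -0.0102], [0.0097, -0.0097], [0.0102, -0.0091], [0.0107, -0.0084], [0.0112, -0.0078], [0.0117, -0.0071], [0.0121, -0.0063], [0.0125, -0.0056], [0.0128, -0.0048], [0.013, -0.004], [0.0133, -0.0032], [0.0134, -0.0024], [0.0136, -0.0016], [0.0136, -0.0008], [0.0137, 0.0], [0.0136, 0.0009], [0.0135, 0.0017], [0.0134, 0.0025], [0.0132, 0.0033]]
```

play_rows(claw=[0,0,0], translation=[[0,-0.003,0],[0,0,0],[0,0,0]], roll=[0,0,0])

```text
time_s: 4.2
tcp_pos: [0.5506, 0.0189, 0.2907]
tool_rot: [[0.445, 0.895, -0.0], [0.895, -0.445, 0.0], [0.0, -0.0, -1.0]]
contact_force: [0.2, 0.6, -1.1]
grip_width: 0.0294
grasp_force: 30.0
```

play_rows(claw=[0,0,0,0,0,0,0,0,0,0,0,0], translation=[[0.001,0,-0.0136],[0.0016,0,-0.0136],[0.0024,0,-0.0134],[0.0032,0,-0.0133],[0.004,0,-0.013],[0.0048,0,-0.0128],[0.0056,0,-0.0125],[0.0063,0,-0.0121],[0.007,0,-0.0117],[0.0077,0,-0.0112],[0.0084,0,-0.0108],[0.009,0,-0.0102]], roll=[0,0,0,0,0,0,0,0,0,0,0,0])

```text
time_s: 5.7
tcp_pos: [0.5775, 0.0744, 0.4397]
tool_rot: [[0.445, 0.896, -0.001], [0.896, -0.445, 0.0], [-0.0, -0.001, -1.0]]
contact_force: [-5.2, -0.6, -1.4]
grip_width: 0.03
grasp_force: 30.0
```

play_rows(claw=[0,0,0,0,0,0,0,0,0,0], translation=[[0.0097,0,-0.0097],[0.0102,0,-0.0091],[0.0107,0,-0.0084],[0.0112,0,-0.0078],[0.0117,0,-0.0071],[0.0121,0,-0.0063],[0.0125,0,-0.0056],[0.0128,0,-0.0048],[0.013,0,-0.004],[0.0133,0,-0.0032]], roll=[0,0,0,0,0,0,0,0,0,0])

```text
time_s: 6.95
tcp_pos: [0.629, 0.1808, 0.5063]
tool_rot: [[0.443, 0.896, -0.001], [0.896, -0.443, 0.002], [0.001, -0.002, -1.0]]
contact_force: [-9.1, 1.6, 1.1]
grip_width: 0.0292
grasp_force: 30.0
```

play_rows(claw=[0,0,0,0,0,0,0,0,0], translation=[[0.0134,0,-0.0024],[0.0136,0,-0.0016],[0.0136,0,-0.0008],[0.0137,0,0],[0.0136,0,0.0009],[0.0135,0,0.0017],[0.0134,0,0.0025],[0.0132,0,0.0033],[0,0,0]], roll=[0,0,0,0,0,0,0,0,0])

```text
time_s: 8.07
tcp_pos: [0.6766, 0.279, 0.5024]
tool_rot: [[0.441, 0.898, -0.001], [0.898, -0.441, 0.005], [0.004, -0.004, -1.0]]
contact_force: [-7.5, 4.1, 1.8]
grip_width: 0.0299
grasp_force: 30.0
```

play_rows(claw=[1,1,1,1,1,1,1,1,1,1], translation=[[0,0,0],[0,0,0],[0,0,0],[0,0,0],[-0.02,0,-0.01],[-0.03,0,-0.01],[-0.05,0,0],[-0.05,0,0],[-0.05,0,0],[-0.05,0,0]], roll=[0,0,0,0,0,0,0,0,0,0])

```text
time_s: 9.32
tcp_pos: [0.5652, 0.049, 0.5221]
tool_rot: [[0.447, 0.895, 0.001], [0.895, -0.447, -0.001], [-0.0, 0.001, -1.0]]
contact_force: [-0.3, -1.6, 0.8]
grip_width: 0.0869
grasp_force: 0.0
```

Run:
```python
from h import *
np.set_printoptions(precision=4,suppress=True)
s=get_state();print(s['tcp_pos'],s['joint_positions'],s['contact_force'])
snap('top','t1.png');snap('side','s1.png')
t=cv2.imread('pics/t1.png')[90:240,120:320];u=cv2.imread('pics/s1.png')[80:230,110:310]
cv2.imwrite('pics/c2.png',cv2.resize(np.hstack([t,u]),(800,300),interpolation=cv2.INTER_CUBIC))
```

```text
[0.5652 0.049  0.5221] [ 27.3196  11.345  -43.158   82.8236   7.7994  88.8109 -41.9622] [-0.3164 -1.6017  0.7988]
```

View pics/c2.png

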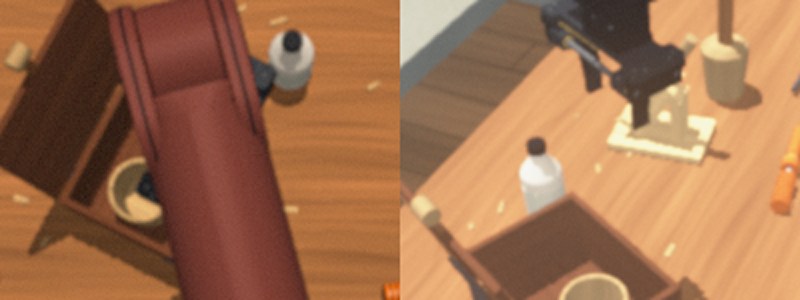

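The lid is back on its stop, with the roller at crop (18,55) in the top view and (425,210) in the side view. The beaker is visible in the chest. Next is the brush.

play_rows(claw=[1,1,1,1,1,1,1,1,1,1,1,1], translation=[[0,0,0],[0,0,0],[0,0,0],[0,0,0],[0,0,0],[0,0,0],[0.003,0.055,0],[0.003,0.06,0],[0.004,0.06,0],[0.004,0.06,0.02],[0.003,0.06,0.04],[0.003,0.06,0.01]], roll=[9.3,9.3,9.3,9.3,9.3,9.3,0,0,0,0,0,0])

```text
time_s: 10.92
tcp_pos: [0.6322, -0.2904, 0.4556]
tool_rot: [[0.991, 0.136, -0.002], [0.136, -0.991, 0.001], [-0.002, -0.001, -1.0]]
contact_force: [0.9, -0.2, -0.2]
grip_width: 0.0872
grasp_force: 0.0
```

Run:
```python
from h import *
np.set_printoptions(precision=4,suppress=True)
s=get_state();R=np.array(s['tool_rot']);print(s['tcp_pos'],np.degrees(np.arctan2(R[1,0],R[0,0])),rel([.6327,-.3012,.356]),s['joint_positions'])
snap('top','t2.png');u=snap('side','s2.png')
cv2.imwrite('pics/c3.png',np.hstack([cv2.resize(cv2.imread('pics/s2.png')[50:200,130:330],(800,600)[:2],interpolation=cv2.INTER_CUBIC)]))
# beaker, lid handle, if visible
```

```text
[ 0.6322 -0.2904  0.4556] 7.795116442628063 [-0.0008  0.0109  0.0996] [ 38.769   25.9243 -26.4754  70.6729  11.2411  86.0018 -68.3806]
```

View pics/c3.png

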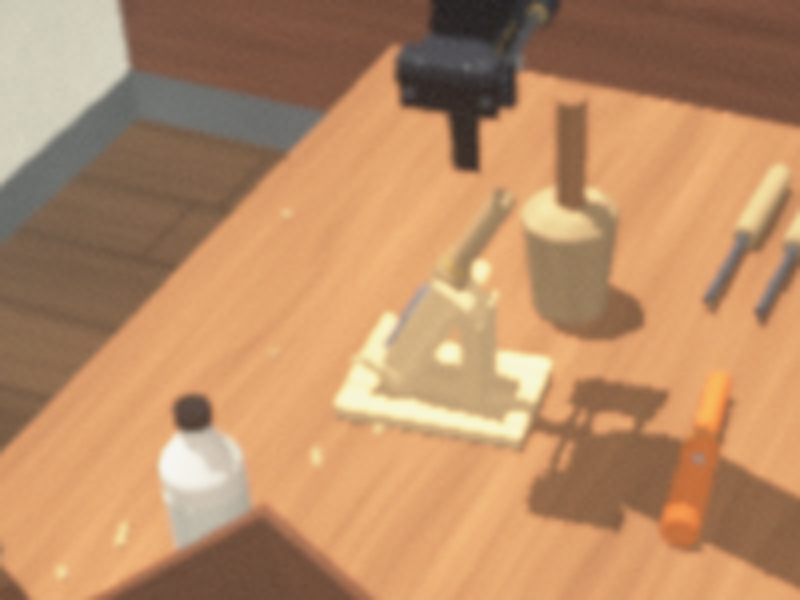

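View pics/t2.png

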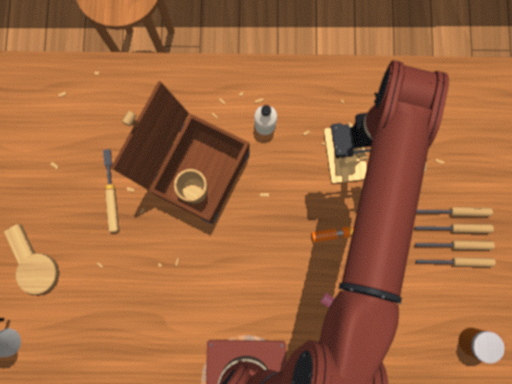

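Top view: the lid is open with its roller at (130,118), and the beaker rim is centred at about (190,185). Side crop: the gripper is above the brush handle end (500,200). Descending to grip.

play_rows(claw=[1,1,1,1,0,0,0,0,0,0,0,0], translation=[[-0.001,0.011,0.02],[0,0,0.03],[0,0,0.03],[0,0,0.02],[0,0,0],[0,0,0],[0,0,0],[0,0,0],[0,0,0],[0,0,0],[0,0,0],[0,0,0]], roll=[0,0,0,0,0,0,0,0,0,0,0,0])

```text
time_s: 12.52
tcp_pos: [0.6333, -0.3001, 0.357]
tool_rot: [[0.991, 0.135, 0.0], [0.135, -0.991, -0.0], [0.0, 0.0, -1.0]]
contact_force: [-1.2, 0.5, -0.1]
grip_width: 0.0214
grasp_force: 30.0
```

Run:
```python
from h import *
np.set_printoptions(precision=4,suppress=True)
for n,f in(('top','t2.png'),('side','s2.png')):
    i=cv2.imread('pics/'+f);h=cv2.cvtColor(i,cv2.COLOR_BGR2HSV)
    x0,y0,x1,y1=(160,155,225,215) if n=='top' else (150,180,260,270)
    m=np.zeros(h.shape[:2],np.uint8);m[y0:y1,x0:x1]=(h[y0:y1,x0:x1,2]>125)&(h[y0:y1,x0:x1,1]<140)
    m=cv2.morphologyEx(m,cv2.MORPH_CLOSE,np.ones((5,5)))
    c=max(cv2.findContours(m,0,2)[0],key=cv2.contourArea);e=cv2.fitEllipse(cv2.convexHull(c));print(n,cv2.boundingRect(c),e,onz(n,*e[0],.11))
```

```text
top (174, 169, 33, 33) ((189.8985595703125, 184.84173583984375), (32.603416442871094, 33.19680404663086), 112.75411987304688) [0.5538 0.1632 0.11  ]
side (150, 180, 110, 90) ((214.1971893310547, 209.16844177246094), (105.6581802368164, 148.6977081298828), 133.7604522705078) [0.5709 0.0927 0.11  ]
```

The brush is held (21.4 mm opening). I'll lift it out along its axis, carry it to the front of the chest and line its lean up with the chest's x axis. Then I'll stand it upright by pushing its tip against the chest's fixed front wall.

play_rows(claw=[0,0,0,0,0,0,0,0,0,0,0,0], translation=[[-0.01,0,-0.018],[-0.015,0,-0.027],[-0.015,0,-0.027],[0,0,-0.04],[0,0,-0.04],[-0.005,-0.03,0],[-0.01,-0.045,0],[-0.01,-0.045,0],[-0.01,-0.045,0],[-0.01,-0.045,0],[-0.002,-0.045,0],[0,0,0]], roll=[0,0,0,0,0,0,0,0,0,0,0,0])

```text
time_s: 14.02
tcp_pos: [0.5114, -0.0549, 0.5109]
tool_rot: [[0.99, 0.141, 0.002], [0.141, -0.99, -0.001], [0.002, 0.001, -1.0]]
contact_force: [1.1, -0.5, 0.1]
grip_width: 0.0215
grasp_force: 30.0
```

play_rows(claw=[0,0,0,0,0,0,0], translation=[[0,0,0],[0,0,0],[0,0,0],[0,0,0],[0,0,0],[0,0,0],[0,0,0]], roll=[-7,-9.8,-9.8,-9.8,-9.8,-9.8,0])

```text
time_s: 14.9
tcp_pos: [0.5123, -0.0598, 0.5096]
tool_rot: [[0.444, 0.896, 0.0], [0.896, -0.444, -0.001], [-0.0, 0.0, -1.0]]
contact_force: [0.0, 0.3, -1.0]
grip_width: 0.0213
grasp_force: 30.0
```

Run:
```python
from h import *
np.set_printoptions(precision=4,suppress=True)
s=get_state();R=np.array(s['tool_rot']);print(s['tcp_pos'],np.degrees(np.arctan2(R[1,0],R[0,0])),rel([.512,-.058,.371]),s['joint_positions'],s['grip_width'],s['contact_force'])
snap('top','t3.png');snap('side','s3.png')
cv2.imwrite('pics/c4.png',cv2.resize(np.hstack([cv2.imread('pics/s3.png')[80:280,120:340],cv2.imread('pics/t3.png')[80:280,120:340]]),(792,360),interpolation=cv2.INTER_CUBIC))
```

```text
[ 0.5123 -0.0598  0.5096] 63.651740791821894 [ 0.0016 -0.0011  0.1386] [ 36.8805   3.5077 -36.5716  90.9635   2.1296  86.2066 -26.1284] 0.0212561480990458 [ 0.0146  0.2702 -0.964 ]
```

View pics/c4.png

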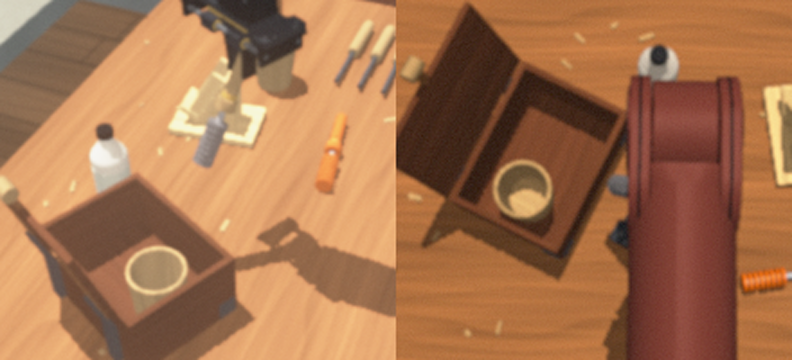

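Side crop: the brush hangs with its tip at (203,160), leaning as gripped, and the beaker rim is centred at (156,271). Top crop: tip at (618,185), beaker rim at (523,190).

Run:
```python
from h import *
np.set_printoptions(precision=4,suppress=True)
S=lambda x,y:('side',120+x/1.8,80+y/1.8);T=lambda x,y:('top',120+(x-396)/1.8,80+y/1.8)
print('rim',tri(S(156,271),T(523,190)),'tip',tri(S(203,160),T(616,186)),'lid handle',tri(S(8,190),T(411,68)))
```

```text
rim (array([0.5551, 0.1632, 0.1024]), np.float64(0.004379813791281628)) tip (array([0.5458, 0.0129, 0.202 ]), np.float64(0.0021767298927947757)) lid handle (array([0.677 , 0.2844, 0.3337]), np.float64(0.004089270756795288))
```

play_rows(claw=[0,0,0,0,0], translation=[[0,0,0.03],[0,0,0.04],[0,0,0.04],[0,0,0.028],[0,0,0]], roll=[0,0,0,0,0])

```text
time_s: 15.62
tcp_pos: [0.5119, -0.0594, 0.3695]
tool_rot: [[0.444, 0.896, -0.004], [0.896, -0.444, 0.001], [-0.001, -0.004, -1.0]]
contact_force: [-0.0, 0.4, -0.5]
grip_width: 0.0211
grasp_force: 30.0
```

play_rows(claw=[0,0,0,0,0,0], translation=[[0.008,0,0],[0.008,0,0],[0.008,0,0],[0.008,0,0],[0.008,0,0],[0.008,0,0]], roll=[0,0,0,0,0,0])

```text
time_s: 16.38
tcp_pos: [0.5341, -0.0159, 0.371]
tool_rot: [[0.442, 0.897, -0.0], [0.897, -0.442, -0.0], [-0.0, 0.0, -1.0]]
contact_force: [-0.7, -2.2, 0.2]
grip_width: 0.0211
grasp_force: 30.0
```

Only about 2 N of push-back, so the brush is swivelling in the fingers. Continuing.

play_rows(claw=[0,0,0,0,0,0,0,0], translation=[[0.008,0,0],[0.008,0,0],[0.008,0,0],[0.008,0,0],[0.008,0,0],[0.008,0,0],[0.006,0,0],[0,0,0]], roll=[0,0,0,0,0,0,0,0])

```text
time_s: 17.38
tcp_pos: [0.5579, 0.033, 0.3709]
tool_rot: [[0.441, 0.897, 0.0], [0.897, -0.441, 0.001], [0.001, -0.0, -1.0]]
contact_force: [-1.3, -2.4, -1.3]
grip_width: 0.0215
grasp_force: 30.0
```

Run:
```python
from h import *
np.set_printoptions(precision=4,suppress=True)
s=get_state();print(s['tcp_pos'],s['contact_force'])
snap('top','t4.png');snap('side','s4.png')
cv2.imwrite('pics/c5.png',cv2.resize(np.hstack([cv2.imread('pics/s4.png')[120:270,150:300],cv2.imread('pics/t4.png')[110:260,140:290]]),(800,400),interpolation=cv2.INTER_CUBIC))
```

```text
[0.5579 0.033  0.3709] [-1.2562 -2.4271 -1.3369]
```

View pics/c5.png

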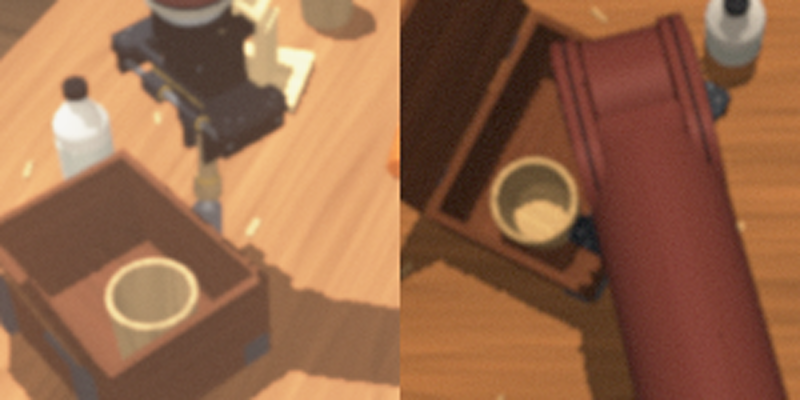

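play_rows(claw=[0,0,0,0,0,0,0,0,0,0,0], translation=[[-0.005,0,0],[-0.01,0,-0.02],[0,0,-0.04],[0,0,-0.04],[0,0,-0.02],[0.025,-0.01,0],[0.03,-0.015,0],[0.03,-0.015,0],[0.03,-0.015,0],[0.015,-0.005,0],[0,0,0]], roll=[0,0,0,0,0,0,0,0,0,0,0])

```text
time_s: 18.85
tcp_pos: [0.5548, 0.1623, 0.4917]
tool_rot: [[0.441, 0.898, 0.001], [0.898, -0.441, 0.0], [0.001, 0.0, -1.0]]
contact_force: [0.4, -0.7, -2.5]
grip_width: 0.0213
grasp_force: 30.0
```

Run:
```python
from h import *
np.set_printoptions(precision=4,suppress=True)
s=get_state();print(s['tcp_pos'],s['contact_force'],rel([.5545,.1632,.491]),s['joint_positions'])
snap('top','t5.png');snap('side','s5.png')
cv2.imwrite('pics/c6.png',cv2.resize(np.hstack([cv2.imread('pics/s5.png')[110:260,140:290],cv2.imread('pics/t5.png')[110:260,140:290]]),(800,400),interpolation=cv2.INTER_CUBIC))
```

```text
[0.5548 0.1623 0.4917] [ 0.4384 -0.6667 -2.4741] [ 0.0007 -0.0006  0.0007] [ 16.9548  13.5196 -45.1082  84.5068   9.5533  85.8834 -54.1961]
```

View pics/c6.png

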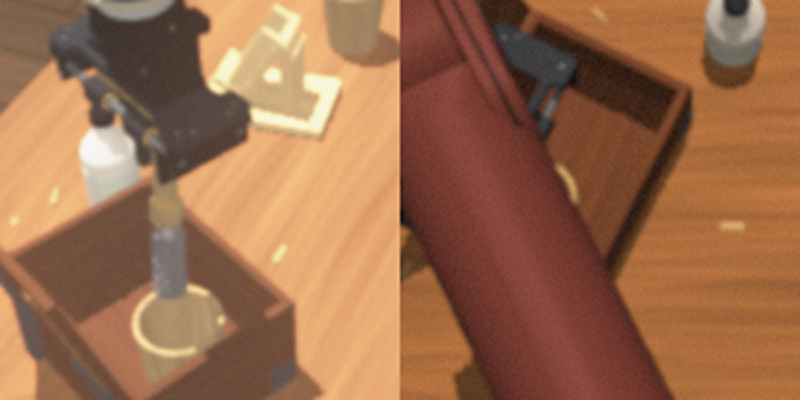

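Side crop: the brush hangs nearly vertical over the beaker, tip ≈(171,295), collar ≈(166,212), rim centre ≈(178,320). I'll check this against projections.

Run:
```python
from h import *
f=lambda p:np.round((np.array(proj('side',p))-[140,110])*400/150,1)
g=np.array([.5548,.1623,.3277])
print('tip',f(g-[0,0,.17]),'collar',f(g-[0,0,.069]),'rim',f([.5548,.163,.11]))
for d in(.01,-.01):
  for a in ([.441,.898,0],[.898,-.441,0]): print(d,a,f(g-[0,0,.17]+d*np.array(a)))
```

```text
tip [175.4 284.3] collar [165.  209.9] rim [179.6 316.9]
0.01 [0.441, 0.898, 0] [167.  289.4]
0.01 [0.898, -0.441, 0] [169.4 278.5]
-0.01 [0.441, 0.898, 0] [183.8 279.2]
-0.01 [0.898, -0.441, 0] [181.5 290.1]
```

play_rows(claw=[0,0,0,0,0,0,0,0], translation=[[-0.005,0,0.01],[0,0,0.02],[0,0,0.025],[0,0,0.025],[0,0,0.025],[0,0,0.015],[0,0,0.008],[0,0,0]], roll=[0,0,0,0,0,0,0,0])

```text
time_s: 19.95
tcp_pos: [0.5526, 0.1573, 0.3629]
tool_rot: [[0.442, 0.897, -0.0], [0.897, -0.442, -0.0], [-0.0, -0.0, -1.0]]
contact_force: [-0.2, 0.1, -0.7]
grip_width: 0.0209
grasp_force: 30.0
```

play_rows(claw=[0,0,0,0], translation=[[0,0,0.003],[0,0,0.003],[0,0,0.002],[0,0,0]], roll=[0,0,0,0])

```text
time_s: 20.45
tcp_pos: [0.5525, 0.1576, 0.3549]
tool_rot: [[0.442, 0.897, -0.0], [0.897, -0.442, 0.0], [-0.0, -0.0, -1.0]]
contact_force: [-0.2, 0.0, -0.1]
grip_width: 0.0213
grasp_force: 30.0
```

play_rows(claw=[0,0,0,0], translation=[[0,0,0.002],[0,0,0.002],[0,0,0.001],[0,0,0]], roll=[0,0,0,0])

```text
time_s: 20.95
tcp_pos: [0.553, 0.1582, 0.3523]
tool_rot: [[0.442, 0.897, 0.003], [0.897, -0.442, 0.001], [0.002, 0.002, -1.0]]
contact_force: [-2.4, -1.0, 14.6]
grip_width: 0.0213
grasp_force: 30.0
```

Floor contact at TCP z ≈0.353. Now the strokes.

play_rows(claw=[0,0,0,0,0,0,0,0,0,0,0], translation=[[0,0,-0.012],[0,0,-0.025],[0,0,-0.025],[0,0,-0.003],[0,0,0],[0,0,0.015],[0,0,0.025],[0,0,0.015],[0,0,0.006],[0,0,0.002],[0,0,0]], roll=[0,0,0,0,0,0,0,0,0,0,0])

```text
time_s: 22.32
tcp_pos: [0.5525, 0.1578, 0.3525]
tool_rot: [[0.442, 0.897, 0.0], [0.897, -0.442, 0.0], [0.0, 0.0, -1.0]]
contact_force: [-2.6, -0.4, 2.0]
grip_width: 0.0213
grasp_force: 30.0
```

play_rows(claw=[0,0,0,0,0,0,0,0,0,0,0], translation=[[0,0,-0.012],[0,0,-0.025],[0,0,-0.025],[0,0,-0.002],[0,0,0],[0,0,0.015],[0,0,0.025],[0,0,0.015],[0,0,0.006],[0,0,0.003],[0,0,0]], roll=[0,0,0,0,0,0,0,0,0,0,0])

```text
time_s: 23.7
tcp_pos: [0.5527, 0.1578, 0.3526]
tool_rot: [[0.442, 0.897, 0.001], [0.897, -0.442, 0.0], [0.001, 0.001, -1.0]]
contact_force: [0.8, 0.4, -0.4]
grip_width: 0.0211
grasp_force: 30.0
```

play_rows(claw=[0,0,0.3,0.45,0.6,0.8,1,1,1,1], translation=[[0,0,0.001],[0,0,0],[0,0,0],[0,0,0],[0,0,0],[0,0,0],[0,0,0],[0,0,0],[0,0,0],[0,0,0]], roll=[0,0,0,0,0,0,0,0,0,0])

```text
time_s: 24.95
tcp_pos: [0.5525, 0.1576, 0.351]
tool_rot: [[0.442, 0.897, -0.0], [0.897, -0.442, 0.0], [-0.0, -0.0, -1.0]]
contact_force: [-0.2, -0.0, 0.8]
grip_width: 0.0842
grasp_force: 0.0
```

play_rows(claw=[1,1,1,1,1,1,1,1,1,1,1,1], translation=[[0,0,-0.01],[0,0,-0.02],[0,0,-0.03],[0,0,-0.03],[0,0,-0.03],[0,0,-0.03],[-0.03,0.02,0],[-0.04,0.03,0],[-0.04,0.03,0],[-0.04,0.04,0],[-0.03,0.04,0],[-0.03,0.04,0]], roll=[0,0,0,0,0,0,0,0,0,0,0,0])

```text
time_s: 26.45
tcp_pos: [0.6393, -0.1208, 0.5031]
tool_rot: [[0.442, 0.897, 0.002], [0.897, -0.442, -0.0], [0.001, 0.002, -1.0]]
contact_force: [-0.0, 0.0, 0.2]
grip_width: 0.087
grasp_force: 0.0
```

Run:
```python
from h import *
s=get_state();print(s['tcp_pos'],s['contact_force'])
snap('top','t6.png');snap('side','s6.png')
cv2.imwrite('pics/c7.png',cv2.resize(np.hstack([cv2.imread('pics/s6.png')[110:310,100:300],cv2.imread('pics/t6.png')[70:270,90:290]]),(800,400),interpolation=cv2.INTER_CUBIC))
```

```text
[ 0.63934639 -0.12083109  0.50305888] [-0.04824085  0.00536011  0.21382411]
```

View pics/c7.png

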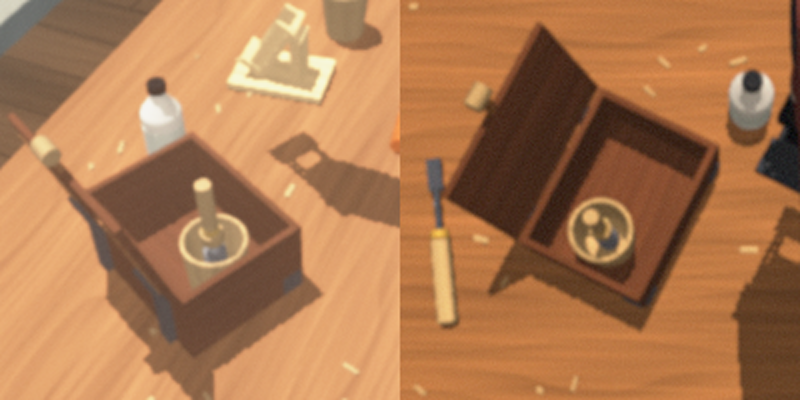

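The brush stands free and nearly upright in the beaker (side crop handle end (204,187), top crop (590,217)). The lid is open, the beaker is upright, and the glue, gouge and mallet look undisturbed. Handing in.

```bash
python3 -c "
from bench import *
print(sign_off())"
```

```text
the job is handed in; nothing more can be done
None
```

I handed the job in at about 26.6 s of the 67 s. The lid is open on its stop, the beaker got its three down-strokes, and the brush stands released in the upright beaker. The mallet, glue bottle and gouge look undisturbed in the last pictures, but the hand-in gave no verdict.

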